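Cull the warped mounting plate

ROBOT

A 6-joint arm with a two-finger parallel gripper is mounted at the origin on a cart in front of the work surface, level with it; the furniture and walls round the work are solid. World frame = base frame: x ahead of the robot, y to its left, z up, the work surface at z = 0. Lengths are in m, angles in rad, forces in N, time in s.
With the tool pointing down it reaches from about 0.375 to 0.9 m from the base axis. Payload 3.1 kg.
Tool frame: the origin (TCP) lies at the very end of the fingers, on their centre line; the grasp point (between the pads) lies 19 mm behind it; z points along the fingers, y is the line along which they close (so a half turn about z gives the same grasp; the last joint's range is limited). The gripper opens to 87 mm and grips with 3 to 60 N. Pads are 19 mm wide; open, the fingers measure 117 mm over their backs; the gripper's body (75 mm by 190 mm) begins 51 mm behind the grasp point.
Start: joints at [0.932, 0.527, 1.433, -0, 1.181, -0.178], TCP at [0.277, 0.56, 0.223] pointing down, gripper open.
Joint ranges: [-3.08, 3.08], [-0.75, 2.2], [0.22, 2.44], [-1.43, 4.57], [0, 2.65], [-2.85, 2.85]. Speed limits (rad/s): [2.79, 2.79, 3.14, 3.14, 3.14, 3.14].

INTERFACE

Orientations are given as a rotation vector (axis times angle).
In Python, from bench import telemetry, cams, robot gives the robot as it stands. The module is installed in compiled form; this text tells all that it offers.
- The arm moves only by the tool drive_tool, never from a script. Its arguments are lists of equal length, an entry for each row: "hand": the opening, from 0 (shut) to 1 (fully open); "travel": the shift along the tool's x, y, z in cm, a list of three; "turn": the turn about the tool's z in degrees. A call has 1 to 12 rows; each row is the pose to reach, as a shift and turn from the pose commanded when the call began, along the tool's axes at that moment; what a row does not reach only later rows make up. A row lasts 1/8 s, in which the tool goes at most 62.5 mm and 10.7 degrees, less where a joint would pass 70% of its speed; a pose out of reach is approached as far as the arm can. A call with a gripper value outside its range is refused whole. The fingers move at their own pace and stop on an object; "grip_force" is the grip in N (left out, the last holds). Time passes only in rows, so rows that repeat a pose let the fingers close. It gives the time, the measured TCP pose, the force, the opening and the grip force at its end, in the units of the state.
- telemetry.sense(): the state, without advancing time (a new reading comes with each control period).
- cams.read_camera(name): name is "scene" or "side" or "wrist"; returns (picture, depth): 400x640x3 uint8, red, green, blue; 400x640 float32, m along the optical axis (not along the pixel's ray), 0 where there is no reading.
- cams.calibration(name): a dict with "fov_y" (degrees; the focal length in pixels is half the picture's height over the tangent of half this angle, whatever the lens; pixels are square), "cx", "cy" (the principal point, pixels), "R" (3x3) and "t" (3): a world point X has camera coordinates R X + t. Camera axes: x right, y down, z forward; pixel columns grow to the right and rows downward; lengths in m; the calibration is good to about 2 mm. A picture is of the moment at which its call begins: read the wrist's pose just before it. calibration takes no time and is no camera call; for the wrist camera it gives the pose at the moment of the call.
- robot.hand_in(): hands the job in; it is judged then, once.
The state is a dict: "clock": time; "joint_positions": joint angles; "joint_vel": joint speeds; "effort": joint torques, N m; "tool_pos": TCP position; "eef_rot": TCP orientation; "force": force on the tool from outside, world axes, zero at the start; "wrist_torque": the same for the moment, N m; "gripper_width": finger opening in m; "finger_force": force on a finger pad.
Only numpy, scipy, OpenCV 4.12 (cv2) and the standard library are available. Lean on these libraries where they do the work, as an engineer would, in place of code of your own. Each camera call takes 0.05 s, during which the arm holds its last target. There are 200 camera calls.

TASK

Two drilled mounting plates lie on the dark-topped green surface plate, and one of them is bent so that an end stands up. Press that raised end all the way down onto the surface plate to show that the part rocks, then pick the bent plate up and lay it inside the red reject tray. Leave the flat plate where it lies.

Things in the scene. Friction and masses are not known exactly. Their poses are not given: they have to be found in the camera images.
- bent_centre (a point): Middle of the loose bent plate: bright metal, 8 mm thick, 48 mm wide (y), 86 mm long (x), 0.17-0.34 kg. Its +x part (48 mm) lies flat on the surface plate, its -x part (42 mm) slopes up at 25 degrees. Point: half-way up, 4 mm from the crease on the flat side, near the mass centre; grip across the 48 mm here. About 1 N on the raised end rocks it over the crease; let go, it may rock back.
- raised_end (a point): Where to press: on top of the bent plate's raised end, mid-width, 10 mm in from the end, 30 mm towards -x from bent_centre; axes as there. It is 21 mm above the surface plate at rest, 8 mm when pressed fully down. The surface plate is a fixed green iron casting with a dark top, 180 x 300 x 36 mm, on the wooden board; its top is at z = 0.063.
- flat_centre (a point): Flat plate, to be left alone: like the other but without the bend, 90 x 48 x 8 mm, loose, lying flat on the same surface plate. Point near its middle, half-way up. x along the length, y across the width, z up.
- tray: Red reject tray, fixed on the wooden board at the left of the bench: open box 120 mm (x) by 170 mm (y), 35 mm high, walls and floor 4 mm thick. Origin at the centre of its underside, on the board's top (z = 0.027).
There are look-alikes about, which are no part of the job. What is shaped like the part that bears bent_centre but blue or purple is not meant.

How it is judged:
On the way:
1. the raised end of the bent plate is pressed down by the gripper until it lies on the surface plate (its press point less than 12 mm above the surface plate) (height (world z) of raised_end between 0.065 and 0.075 m and height (world z) of bent_centre between 0.063 and 0.075 m and contact force between the fingers and bent_plate above 0.3 N), for 0.1 s.
At the end, for the whole second after the job is handed in: The bent plate lies inside the walls of the red tray: its middle and its raised end both within the tray's inner outline (112 x 162 mm), the middle less than 32 mm and the raised end less than 40 mm above the board under the tray; the flat plate is within 20 mm of where it lay (x of bent_centre in the frame of tray between -0.056 and 0.056 m and y of bent_centre in the frame of tray between -0.081 and 0.081 m and z of bent_centre in the frame of tray between 0 and 0.032 m and x of raised_end in the frame of tray between -0.056 and 0.056 m and y of raised_end in the frame of tray between -0.081 and 0.081 m and z of raised_end in the frame of tray between 0 and 0.04 m and distance of flat_centre from where it was at the start of the episode below 0.02 m); the robot touches nothing.
It fails at once if the flat plate is shifted by more than 20 mm (distance of flat_centre from where it was at the start of the episode above 0.02 m).
It also fails if it takes over 48 s, if anything falls off the work surface, if the arm or the gripper's body presses on something with over 40 N, if the wrist force passes 120 N, or if a joint passes its speed limit or range.

## Working session

There is one attempt and no reset: what is moved stays moved. The work goes in short steps, Python scripts to look and compute and a tool call to move; the robot and the scene stay as the last step left them, time stands still between calls to the robot, and variables do not carry over. Pictures are saved under pics/ and viewed, at most 10 in all, crops included, and the job is handed in when it is done.

Besides the shell and the picture viewer there is one more tool, called after ">>>" by a JSON object that holds its "method" and its "body". drive_tool: Moves the arm, as the interface text tells. Its arguments: {"type":"object","properties":{"hand":{"type":"array","items":{"type":"number"}},"travel":{"type":"array","items":{"type":"array","items":{"type":"number"}}},"turn":{"type":"array","items":{"type":"number"}},"grip_force":{"type":"number"}},"required":["hand","travel","turn"]}

```bash
mkdir -p pics; cat > h.py <<'E'
from bench import telemetry, cams, robot
import numpy as np, cv2
def shot(n):
    c=cams.calibration(n); p,d=cams.read_camera(n); return p,d,c
def world(u,v,z,c):
    f=200/np.tan(np.radians(c["fov_y"])/2)
    r=np.stack([(u-c["cx"])/f,(v-c["cy"])/f,np.ones_like(z)],-1)*z[...,None]
    return (r-np.array(c["t"]))@np.array(c["R"])
def cloud(p,d,c):
    v,u=np.mgrid[0:400,0:640].astype(float); return world(u,v,d.astype(float),c)
def save(n,p): cv2.imwrite("pics/"+n,cv2.cvtColor(p,cv2.COLOR_RGB2BGR))
E
python3 - <<'E'
from h import *
for n in ("scene","side"):
    p,d,c=shot(n); save(n+".png",p); np.savez(n+".npz",p=p,d=d,R=c["R"],t=c["t"],fov_y=c["fov_y"],cx=c["cx"],cy=c["cy"])
    print(n,c["fov_y"],-np.array(c["R"]).T@c["t"])
s=telemetry.sense(); print(s)
E
```

```text
scene 56.80087502953176 [-0.13960591  0.69379535  0.51494581]
side 43.51078954361468 [-0.06971583  0.96970396  0.6515003 ]
{'clock': 0.1, 'joint_positions': array([ 9.32480691e-01,  5.28351615e-01,  1.43376898e+00, -1.47831073e-06,
        1.18139694e+00, -1.78486214e-01]), 'joint_vel': array([ 0.0010639 , -0.00456583, -0.00300549,  0.00027714,  0.00218478,
       -0.00087455]), 'effort': array([-4.44423949e-04, -4.40984309e+01, -1.77150142e+01,  6.35129353e-02,
        5.34192973e-02, -1.09102871e-05]), 'tool_pos': array([0.27694192, 0.55956261, 0.2216844 ]), 'eef_rot': array([-7.15776554e-01, -3.05818016e+00,  2.77510798e-03]), 'force': array([-0.33656538,  1.08017535,  0.56111827]), 'wrist_torque': array([-0.04816829,  0.02966741, -0.00981814]), 'finger_force': 0.0, 'gripper_width': 0.08700696916990021}
```

View pics/scene.png

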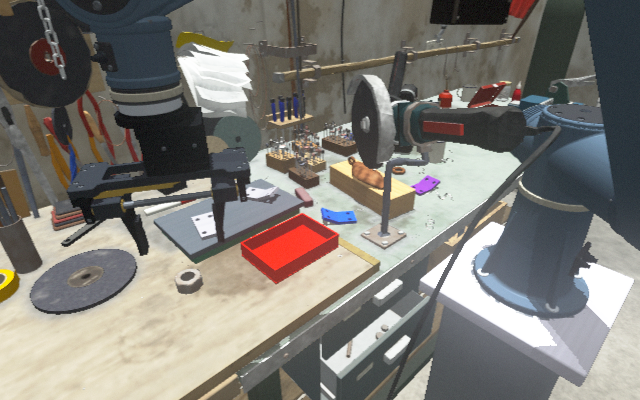

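View pics/side.png

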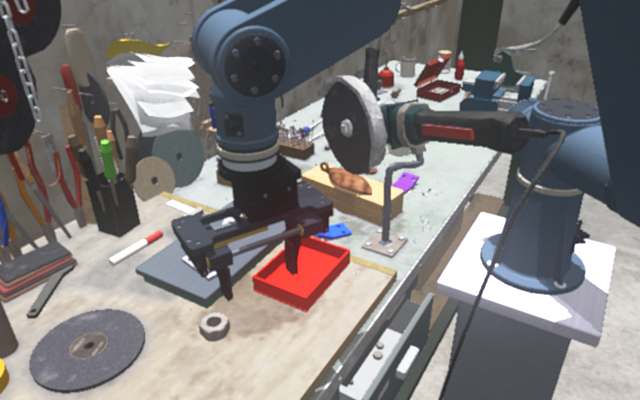

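The scene view shows two bright plates on the surface plate, at about (203,225) and (262,192). The look-alikes are a blue plate at (338,216) and a purple one at (426,184), and the red tray is at (290,247). Next I'll take an enlarged crop and check the heights.

```bash
python3 - <<'E'
from h import *
z=np.load("scene.npz"); p,d=z["p"],z["d"]; P=cloud(p,d,z)
save("crop.png",cv2.resize(p[170:290,150:350],None,fx=4,fy=4,interpolation=cv2.INTER_CUBIC)[:600])
pp=p.astype(int); br=(pp.min(2)>150)&(pp.max(2)-pp.min(2)<40)&(P[...,2]>.06)&(P[...,2]<.1)&(d>0)
v,u=np.mgrid[0:400,0:640]
br&=(u>180)&(u<290)&(v>175)&(v<245)
n,l,s,c=cv2.connectedComponentsWithStats(br.astype(np.uint8))
for i in range(1,n):
    if s[i,4]>40:
        q=P[l==i]; print(s[i],q.min(0).round(3),q.max(0).round(3),np.median(q,0).round(3),cv2.minAreaRect((q[:,:2]*1000).astype(np.float32)))
for y in range(180,244,4): print(y,[ (x,)+tuple((P[y,x]*1000).astype(int)) for x in range(190,290,6) if br[y,x]])
red=(pp[...,0]>150)&(pp[...,1]<60)&(pp[...,2]<60)&(u>235)&(u<345)&(v>210)&(v<285)
q=P[red&(d>0)]; top=q[q[:,2]>.056]; print("tray",cv2.minAreaRect((top[:,:2]*1000).astype(np.float32)),q[:,2].min(),q[:,2].max())
E
```

```text
[246 179  44  41 696] [0.469 0.195 0.061] [0.642 0.323 0.089] [0.525 0.253 0.064] ((550.262939453125, 242.43943786621094), (104.46318817138672, 201.95184326171875), 64.98125457763672)
[190 211  26  27 443] [0.482 0.383 0.062] [0.596 0.452 0.074] [0.534 0.425 0.072] ((538.9979248046875, 418.4417724609375), (48.545963287353516, 115.61005401611328), 76.81623077392578)
180 [(256, np.int64(647), np.int64(213), np.int64(62))]
184 [(256, np.int64(626), np.int64(228), np.int64(63))]
188 [(250, np.int64(604), np.int64(260), np.int64(71)), (256, np.int64(594), np.int64(249), np.int64(71)), (262, np.int64(595), np.int64(230), np.int64(64)), (268, np.int64(585), np.int64(218), np.int64(63)), (274, np.int64(541), np.int64(229), np.int64(85))]
192 [(250, np.int64(585), np.int64(272), np.int64(72)), (256, np.int64(576), np.int64(260), np.int64(71)), (262, np.int64(565), np.int64(250), np.int64(71)), (268, np.int64(538), np.int64(250), np.int64(82)), (274, np.int64(525), np.int64(241), np.int64(84)), (280, np.int64(548), np.int64(207), np.int64(62)), (286, np.int64(536), np.int64(196), np.int64(62))
[... 1398 characters left out ...]
428), np.int64(70)), (208, np.int64(523), np.int64(420), np.int64(72)), (214, np.int64(516), np.int64(410), np.int64(71))]
228 [(196, np.int64(541), np.int64(441), np.int64(62)), (202, np.int64(518), np.int64(437), np.int64(72)), (208, np.int64(509), np.int64(427), np.int64(72)), (214, np.int64(505), np.int64(416), np.int64(69))]
232 [(202, np.int64(508), np.int64(443), np.int64(70)), (208, np.int64(495), np.int64(435), np.int64(73)), (214, np.int64(486), np.int64(426), np.int64(73))]
236 [(202, np.int64(490), np.int64(451), np.int64(72))]
240 []
tray ((370.7651672363281, 315.2073059082031), (120.15447998046875, 169.0689697265625), 0.5078285336494446) 0.029313188940473713 0.06414722889015032
```

View pics/crop.png

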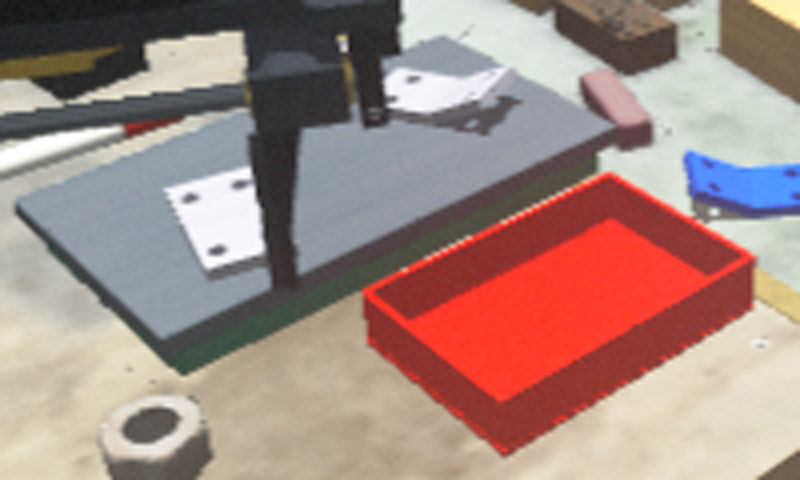

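The crop shows the bent plate at crop (440,90), which is scene (262,192), with its end rising towards the robot and a shadow under it. The flat plate is at crop (215,220), and the blue one lies off the surface plate. I'll fit the bent plate's pose and check the grinder's clearance.

```bash
cat >> h.py <<'E'
from scipy.spatial.transform import Rotation as Ro
def totool(w):   # world delta (m) -> cm in tool axes
    s=telemetry.sense(); return Ro.from_rotvec(s["eef_rot"]).inv().apply(np.array(w)-s["tool_pos"])*100
E
python3 - <<'E'
from h import *
z=np.load("scene.npz"); p,d=z["p"],z["d"]; P=cloud(p,d,z)
v,u=np.mgrid[0:400,0:640]; pp=p.astype(int)
m=(u>246)&(u<282)&(v>183)&(v<203)&(P[...,2]>.0675)&(P[...,2]<.1)&(pp.min(2)>130)&(P[...,0]>.48)&(P[...,0]<.64)
q=P[m]; print(len(q)); r=cv2.minAreaRect((q[:,:2]*1000).astype(np.float32)); print(r,cv2.boxPoints(r).round())
# slope direction from the raised part
a=q[q[:,2]>.075]; k=np.linalg.lstsq(np.c_[a[:,:2],np.ones(len(a))],a[:,2],rcond=None)[0]; print("slope",k,np.degrees(np.arctan(np.hypot(*k[:2]))),np.degrees(np.arctan2(-k[1],-k[0])))
for t in ((372,120),(430,130),(500,120),(400,165),(372,190),(365,170),(388,100)): print(t,P[t[1],t[0]].round(3))
g=P[(d>0)&(P[...,2]>.1)&(P[...,0]>.3)&(P[...,0]<.8)&(P[...,1]<.2)&(P[...,1]>-.1)&(u>300)]
print("obst",len(g),np.percentile(g,[0,2,50,98,100],axis=0).round(3))
s=telemetry.sense(); c=cams.calibration("wrist"); R=Ro.from_rotvec(s["eef_rot"])
print("wcam in tool",R.inv().apply(-np.array(c["R"]).T@c["t"]-s["tool_pos"]),R.inv().apply(np.array(c["R"])[2]),c["fov_y"]); print(R.as_matrix().round(3))
print(totool((.555,.26,.222)))
E
```

```text
259
((563.135009765625, 257.3922119140625), (86.53331756591797, 51.337669372558594), 28.487768173217773) [[513. 259.]
 [537. 214.]
 [613. 255.]
 [589. 301.]]
slope [-0.28387251 -0.14588859  0.27071279] 17.70132701739904 27.199669879959373
(372, 120) [0.421 0.012 0.239]
(430, 130) [0.216 0.087 0.282]
(500, 120) [0.065 0.16  0.352]
(400, 165) [0.284 0.075 0.183]
(372, 190) [0.398 0.022 0.059]
(365, 170) [0.444 0.    0.093]
(388, 100) [0.364 0.03  0.301]
obst 4521 [[ 0.3   -0.1    0.101]
 [ 0.304 -0.093  0.124]
 [ 0.41   0.013  0.256]
 [ 0.533  0.065  0.338]
 [ 0.548  0.103  0.369]]
wcam in tool [ 0.07140494  0.00037117 -0.16128518] [-2.57898336e-01 -9.17992964e-04  9.66171623e-01] 63.972246920367375
[[-0.896  0.444 -0.001]
 [ 0.444  0.896 -0.002]
 [ 0.    -0.002 -1.   ]]
[-3.82119986e+01 -1.45046326e+01 -1.70877498e-02]
```

>>> {"method": "drive_tool", "body": {"hand": [0,0,0,0,0,0,0,0,0,0], "travel": [[-5,-2,0],[-11,-4.3,0],[-17,-6.6,0],[-23,-9,0],[-29,-11.3,0],[-34,-13.3,0],[-38,-15,0],[-38.5,-15,0],[-38.5,-15,0],[-38.5,-15,0]], "turn": [-8,-16,-24,-32,-40,-48,-55,-55,-55,-55]}}

```text
clock: 1.35
tool_pos: [0.5544, 0.256, 0.2223]
eef_rot: [0.779, -3.042, -0.001]
force: [-0.2, 0.2, -0.0]
gripper_width: 0.0019
finger_force: 0.0
```

```bash
python3 - <<'E'
from h import *
s=telemetry.sense(); print(s["clock"],s["tool_pos"],s["joint_positions"],s["force"],s["gripper_width"]); print(Ro.from_rotvec(s["eef_rot"]).as_matrix().round(3))
p,d,c=shot("wrist"); save("w1.png",p); P=cloud(p,d,c); pp=p.astype(int)
m=(pp.min(2)>130)&(d>0)&(P[...,2]>.068)&(P[...,2]<.1)&(P[...,0]>.48)&(P[...,0]<.65)&(P[...,1]>.19)&(P[...,1]<.33)
q=P[m]; r=cv2.minAreaRect((q[:,:2]*1000).astype(np.float32)); print(len(q),r,cv2.boxPoints(r).round())
print("low",np.percentile(q[:,2],[5,25,50,75,95]).round(4))
a=q[(q[:,2]>.077)&(q[:,2]<.09)]; k=np.linalg.lstsq(np.c_[a[:,:2],np.ones(len(a))],a[:,2],rcond=None)[0]; print("slope",np.degrees(np.arctan(np.hypot(*k[:2]))),np.degrees(np.arctan2(-k[1],-k[0])))
E
```

```text
1.35 [0.55439312 0.25597394 0.22227881] [ 2.49543471e-01  5.08783519e-01  1.46947625e+00  4.68267139e-04
  1.16465040e+00 -1.82281430e+00] [-0.21882377  0.22842687 -0.0087228 ] 0.0018575431505532159
[[-0.877 -0.481 -0.001]
 [-0.481  0.877  0.   ]
 [ 0.001  0.001 -1.   ]]
1609 ((579.96337890625, 268.222412109375), (46.542537689208984, 48.05160140991211), 28.439516067504883) [[548. 278.]
 [571. 236.]
 [612. 258.]
 [589. 300.]]
low [0.069  0.0697 0.0702 0.0707 0.0713]
slope 0.0 -180.0
```

View pics/w1.png

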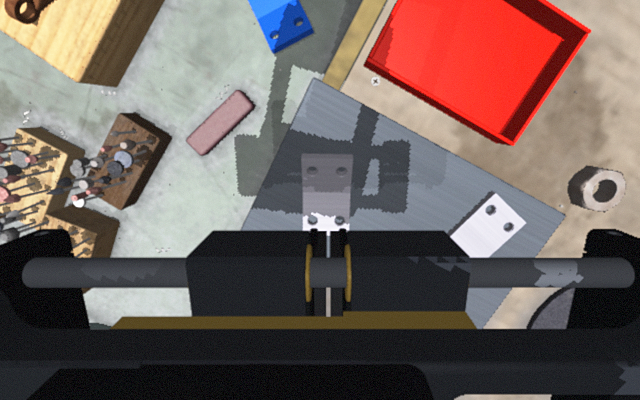

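The wrist view shows the plate under the fingers, at about (327,190). Its raised half faces the robot and is in shadow, and the axes line up with the tool. Next I'll press the raised end.

>>> {"method": "drive_tool", "body": {"hand": [0,0,0,0,0,0,0,0,0,0,0,0], "travel": [[2.2,-0.2,5],[2.2,-0.2,10],[2.2,-0.2,12.5],[2.2,-0.2,13],[2.2,-0.2,13.3],[2.2,-0.2,13.6],[2.2,-0.2,13.9],[2.2,-0.2,14.2],[2.2,-0.2,14.5],[2.2,-0.2,14.8],[2.2,-0.2,15],[2.2,-0.2,15]], "turn": [0,0,0,0,0,0,0,0,0,0,0,0]}}

```text
clock: 2.9
tool_pos: [0.5373, 0.2424, 0.0723]
eef_rot: [0.777, -3.043, -0.0]
force: [0.2, -0.0, -0.4]
gripper_width: 0.0006
finger_force: 0.1
```

>>> {"method": "drive_tool", "body": {"hand": [0,0,0,0], "travel": [[0,0,0.1],[0,0,0.2],[0,0,0.2],[0,0,0.2]], "turn": [0,0,0,0]}}

```text
clock: 3.4
tool_pos: [0.5375, 0.2425, 0.0715]
eef_rot: [-0.777, 3.043, -0.0]
force: [-1.4, -0.3, 4.8]
gripper_width: 0.0005
finger_force: 2.6
```

```bash
python3 - <<'E'
from h import *
p,d,c=shot("wrist"); save("w2.png",p); P=cloud(p,d,c)
s=telemetry.sense(); print(s["clock"],s["tool_pos"],s["force"])
p,d,c=shot("scene"); save("s2.png",cv2.resize(p[150:250,200:330],None,fx=5,fy=5,interpolation=cv2.INTER_CUBIC))
E
```

```text
3.45 [0.53752979 0.24255037 0.07145032] [-0.2967702  -0.88654621  5.50494166]
```

View pics/s2.png

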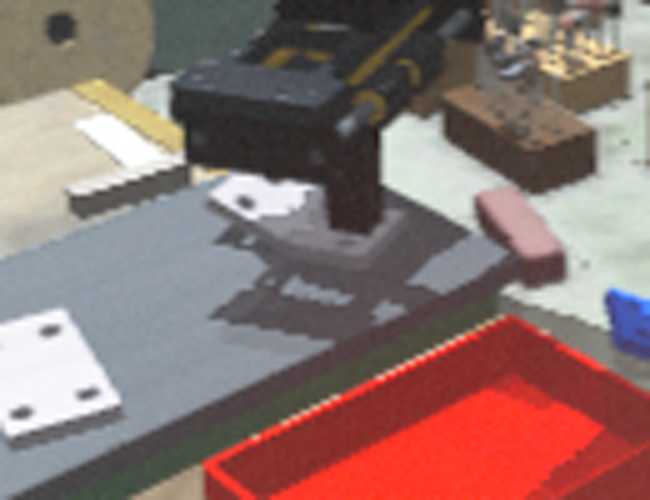

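The crop shows the raised end, at (370,240), lying flat under the finger while the other end, at (230,195), has rocked up. The force is 5 N with the tip at z 0.071. I'll hold briefly, lift, open the fingers and look again.

>>> {"method": "drive_tool", "body": {"hand": [0,0,0,0,0,0,0.5,1,1,1,1,1], "travel": [[0,0,0],[0,0,0],[0,0,-0.5],[0,0,-1],[0,0,-1.5],[0,0,-2.5],[-1,0,-7],[-1,0,-12],[-1,0,-15],[-1,0,-15],[-1,0,-15],[-1,0,-15]], "turn": [0,0,0,0,0,0,0,0,0,0,0,0]}}

```text
clock: 5.0
tool_pos: [0.545, 0.2469, 0.2188]
eef_rot: [0.776, -3.04, -0.0]
force: [0.3, 0.3, -0.0]
gripper_width: 0.0522
finger_force: 0.0
```

```bash
python3 - <<'E'
from h import *
s=telemetry.sense(); print(s["clock"],s["tool_pos"],s["gripper_width"]); print(Ro.from_rotvec(s["eef_rot"]).as_matrix().round(3))
p,d,c=shot("wrist"); save("w3.png",p); P=cloud(p,d,c); pp=p.astype(int)
m=(d>0)&(P[...,2]>.068)&(P[...,2]<.1)&(P[...,0]>.49)&(P[...,0]<.65)&(P[...,1]>.19)&(P[...,1]<.33)
n,l,st,_=cv2.connectedComponentsWithStats(m.astype(np.uint8)); i=1+st[1:,4].argmax(); q=P[l==i]; print(st[i])
r=cv2.minAreaRect((q[:,:2]*1000).astype(np.float32)); print(r,cv2.boxPoints(r).round())
b=np.radians(28.5); X=np.array([np.cos(b),np.sin(b)]); t=(q[:,:2]-[.5624,.2585])@X*1000; w=(q[:,:2]-[.5624,.2585])@[-X[1],X[0]]*1000
print("t",np.percentile(t,[1,99]),"w",np.percentile(w,[1,99]))
for a in range(-45,50,8):
    k=(t>a)&(t<a+8)
    if k.sum()>5: print(a+4,k.sum(),np.median(q[k,2]).round(4),np.percentile(w[k],[2,98]).round(1))
E
```

```text
5.0 [0.54502244 0.24694495 0.21878999] 0.05216326093770685
[[-0.878 -0.479 -0.004]
 [-0.479  0.878 -0.001]
 [ 0.004  0.001 -1.   ]]
[ 305  168   51   81 3679]
((562.8026123046875, 259.2759094238281), (86.44474029541016, 48.009010314941406), 27.653614044189453) [[513. 260.]
 [536. 218.]
 [612. 258.]
 [590. 301.]]
t [-41.84266863  42.86374282] w [-22.98627083  24.03386016]
-41 339 0.0849 [-21.6  23.6]
-33 387 0.0844 [-21.8  24. ]
-25 321 0.0799 [-22.3  23.8]
-17 352 0.0769 [-22.3  23.7]
-9 328 0.0734 [-22.4  23.7]
-1 345 0.0704 [-22.7  23.5]
7 356 0.0701 [-22.   22.8]
15 344 0.0702 [-22.3  23. ]
23 280 0.0701 [-23.2  23.4]
31 270 0.07 [-23.3  23.1]
39 325 0.0703 [-23.   22.8]
47 32 0.0702 [-17.7  22.7]
```

View pics/w3.png

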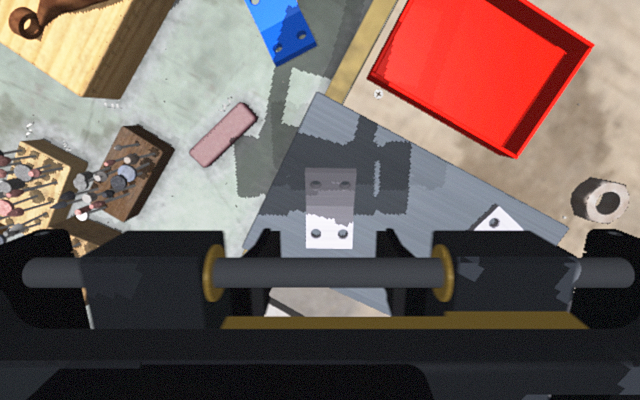

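The wrist view shows the plate, at (328,207), rocked back to rest in the same place, with the flat plate untouched at (497,222). I'll open fully and go down to grasp.

>>> {"method": "drive_tool", "body": {"hand": [1,1,1,1,1,1,1,1,1,1], "travel": [[-2.1,0.2,0],[-2.1,0.2,0],[-2.1,0.2,4],[-2.1,0.2,8],[-2.1,0.2,12],[-2.1,0.2,13.5],[-2.1,0.2,14.5],[-2.1,0.2,15.1],[-2.1,0.2,15.3],[-2.1,0.2,15.3]], "turn": [0,0,0,0,0,0,0,0,0,0]}}

```text
clock: 6.3
tool_pos: [0.5641, 0.2593, 0.0683]
eef_rot: [-0.777, 3.043, -0.0]
force: [0.0, 0.8, -0.7]
gripper_width: 0.087
finger_force: 0.0
```

>>> {"method": "drive_tool", "body": {"hand": [1,1,0.6,0.5,0.4,0.4,0.4,0.4,0.4,0.4], "travel": [[0.1,0,0.15],[0.1,0,0.3],[0.1,0,0.3],[0.1,0,0.3],[0.1,0,0.3],[0.1,0,0.3],[0.1,0,0.3],[0.1,0,0.3],[0.1,0,0.3],[0.1,0,0.3]], "turn": [0,0,0,0,0,0,0,0,0,0], "grip_force": 30}}

```text
clock: 7.55
tool_pos: [0.5628, 0.2587, 0.0646]
eef_rot: [-0.777, 3.044, -0.0]
force: [-0.3, -0.3, -0.8]
gripper_width: 0.0475
finger_force: 29.9
```

>>> {"method": "drive_tool", "body": {"hand": [0.4,0.4,0.4,0.4,0.4,0.4], "travel": [[0,0,-0.5],[0,0,-2],[0,0,-5],[0,0,-8.5],[0,0,-11],[0,0,-11]], "turn": [0,0,0,0,0,0]}}

```text
clock: 8.3
tool_pos: [0.5645, 0.2591, 0.1777]
eef_rot: [-0.776, 3.038, 0.0]
force: [-0.3, 0.7, -1.7]
gripper_width: 0.0472
finger_force: 30.0
```

```bash
python3 - <<'E'
from h import *
s=telemetry.sense(); print(s["clock"],s["tool_pos"],s["gripper_width"],s["force"]); R=Ro.from_rotvec(s["eef_rot"]).as_matrix(); print(R.round(3))
print(totool((.371,.315,s["tool_pos"][2])))
p,d,c=shot("wrist"); save("w4.png",p); P=cloud(p,d,c)
o=np.array(s["tool_pos"]); q=(P-o)@R
m=(d>0)&(abs(q[...,1])<.02)&(abs(q[...,0])<.06)&(q[...,2]<.03)&(q[...,2]>-.05)
for a in range(-48,56,8):
    k=m&(q[...,0]*1000>a)&(q[...,0]*1000<a+8)
    if k.sum()>5: print(a+4,k.sum(),(np.median(q[k][:,2])*1000).round(1))
E
```

```text
8.3 [0.56453018 0.25914392 0.17770401] 0.04724965235410863 [-0.25189294  0.7407382  -1.67972143]
[[-0.877 -0.48   0.006]
 [-0.48   0.877  0.002]
 [-0.006 -0.002 -1.   ]]
[14.30249578 14.18323945 -0.11252687]
-36 803 -5.5
-28 774 -5.3
-20 321 -5.6
-4 373 -5.6
4 958 -6.2
12 964 -9.7
20 1180 -13.2
28 956 -16.9
36 1393 -21.0
44 814 -18.5
```

The plate is held level. Next I'll carry it over the tray.

>>> {"method": "drive_tool", "body": {"hand": [0.4,0.4,0.4,0.4,0.4,0.4,0.4,0.4,0.4,0.4,0.4], "travel": [[1,1,0],[3,3,0],[5,5,0],[7,7,0],[9,9,0],[11,11,0],[13,13,0],[14.3,14.2,0],[14.3,14.2,0],[14.3,14.2,0],[14.3,14.2,0]], "turn": [-4,-11,-19,-27,-35,-43,-51,-58,-61.5,-61.5,-61.5]}}

```text
clock: 9.72
tool_pos: [0.369, 0.3144, 0.174]
eef_rot: [2.222, -2.219, -0.001]
force: [-0.2, -0.4, -2.7]
gripper_width: 0.0474
finger_force: 30.0
```

```bash
python3 - <<'E'
from h import *
s=telemetry.sense(); print(s["clock"],s["tool_pos"],s["gripper_width"],s["force"]); print(Ro.from_rotvec(s["eef_rot"]).as_matrix().round(3))
print(totool((.371,.315,.036)))
p,d,c=shot("wrist"); save("w5.png",p)
E
```

```text
9.725 [0.36904809 0.31444976 0.17398386] 0.047441070306502034 [-0.24102437 -0.35713067 -2.69573808]
[[ 0.002 -1.    -0.001]
 [-1.    -0.002 -0.001]
 [ 0.001  0.001 -1.   ]]
[-0.06212994 -0.20994864 13.79813901]
```

View pics/w5.png

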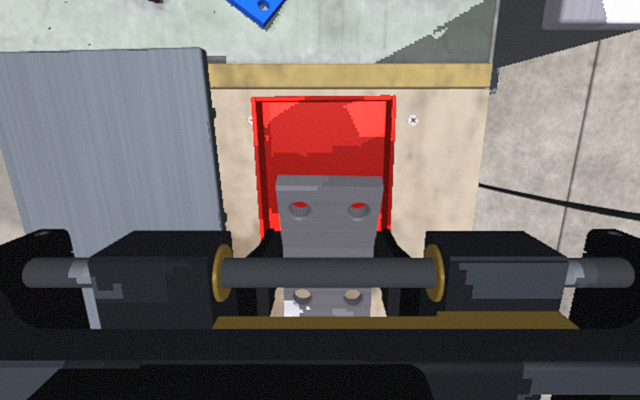

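The wrist view shows the plate, at (330,240), lined up with the tray between its side walls at columns 258 and 392. I'll lower it in.

>>> {"method": "drive_tool", "body": {"hand": [0.4,0.4,0.4,0.4,0.4,0.4,0.4,0.4], "travel": [[0,-0.2,4],[0,-0.2,8],[0,-0.2,11],[0,-0.2,12.5],[0,-0.2,13.2],[0,-0.2,13.6],[0,-0.2,13.6],[0,-0.2,13.6]], "turn": [0,0,0,0,0,0,0,0]}}

```text
clock: 10.78
tool_pos: [0.3717, 0.315, 0.0393]
eef_rot: [-2.223, 2.217, -0.001]
force: [0.7, 0.3, -1.4]
gripper_width: 0.0475
finger_force: 30.0
```

>>> {"method": "drive_tool", "body": {"hand": [0.4,0.4,0.4,0.6,0.68,0.68,0.68,0.68,0.68,0.68,0.68,0.68], "travel": [[0,0,0.2],[0,0,0.4],[0,0,0.4],[0,0,0.4],[0,0,0.4],[0,0,0.4],[0,0,0],[0,0,-3],[0,0,-8],[0,0,-13],[0,0,-14],[0,0,-14]], "turn": [0,0,0,0,0,0,0,0,0,0,0,0]}}

```text
clock: 12.28
tool_pos: [0.3712, 0.3147, 0.179]
eef_rot: [-2.224, 2.217, -0.001]
force: [-0.1, -0.7, 0.5]
gripper_width: 0.0589
finger_force: 0.0
```

```bash
python3 - <<'E'
from h import *
s=telemetry.sense(); print(s["clock"],s["tool_pos"],s["gripper_width"],s["force"])
p,d,c=shot("scene"); save("s6.png",cv2.resize(p[160:300,170:350],None,fx=4,fy=4,interpolation=cv2.INTER_CUBIC))
p,d,c=shot("wrist"); P=cloud(p,d,c); pp=p.astype(int)
m=(d>0)&(abs(P[...,0]-.371)<.05)&(abs(P[...,1]-.315)<.075)&(P[...,2]>.034)&(P[...,2]<.08)&(pp.max(2)-pp.min(2)<50)
q=P[m]; print(len(q),np.percentile(q,[1,99],axis=0).round(3))
E
```

```text
12.275 [0.37117756 0.31470897 0.17902032] 0.05894923137679019 [-0.06479749 -0.6894853   0.46058057]
4026 [[0.347 0.274 0.037]
 [0.394 0.358 0.055]]
```

View pics/s6.png

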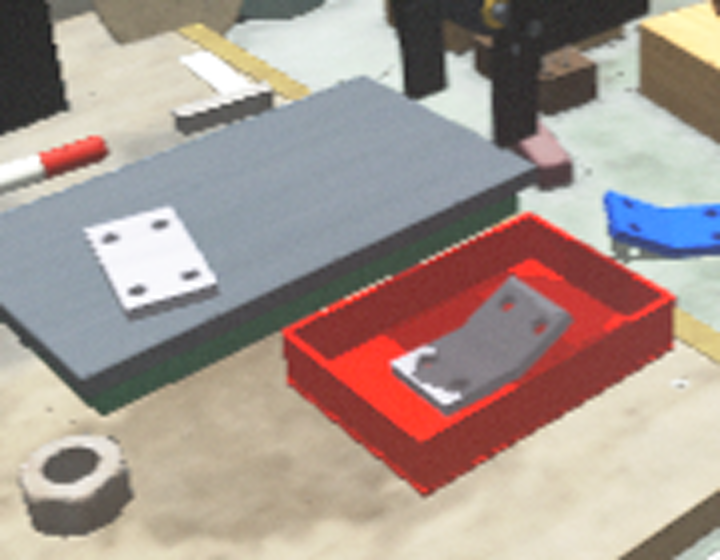

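The bent plate lies in the middle of the tray at (480,345), clear of the walls. The flat plate is still in place at (150,260), and the gripper is clear.

```bash
python3 -c "
from bench import robot; print(robot.hand_in())"
```

```text
the job is handed in; nothing more can be done
None
```

I pressed the bent plate's raised end down flat, laid the plate in the red reject tray, left the flat plate where it lay, and handed the job in at about 12 s; no verdict came back.

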